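# Gather the specimen pots at one end of the tipping tray

## Robot

A 6-joint arm with a two-finger parallel gripper is mounted at the origin on the work surface. World frame = base frame: x ahead of the robot, y to its left, z up, the work surface at z = 0. Lengths are in m, angles in degrees, forces in N, time in s.
With the tool pointing down it reaches from about 0.275 to 0.825 m from the base axis. Payload 5.2 kg.
Tool frame: the origin (TCP) lies midway between the tips of the shut fingers; the grasp point (between the pads) lies 19 mm behind it (robot.pinch_z is the distance from the TCP to the grasp point, in m); z points along the fingers, y is the line along which they close (so a half turn about z gives the same grasp; the last joint's range is limited). The gripper opens to 93 mm and grips with 3 to 60 N. Pads are 15 mm wide; open, the fingers measure 128 mm over their backs; the gripper's body (75 mm by 188 mm) begins 65 mm behind the grasp point.
Start: joints at [-76.421, 14.817, 87.949, -0, 77.235, -11.62], TCP at [0.234, -0.498, 0.219] pointing down, gripper open.
Joint ranges: [-179.93, 179.93], [-52.35, 119.4], [10.71, 147.94], [-69.91, 249.91], [12.55, 155.21], [-178.61, 178.61]. Speed limits (degrees/s): [147.25, 147.25, 180, 180, 180, 180].

## Interface

Orientations are given as [roll, pitch, yaw] about the fixed x, y, z axes, in that order (R = Rz(yaw) Ry(pitch) Rx(roll)).
In Python, from rig import readout, optics, ticket, spotter, robot gives the robot as it stands.
- The arm moves only by the shell command python3 -m pendant 'ROWS' [FORCE]. ROWS is text: rows parted by semicolons, each of 7 numbers parted by spaces: the opening, from 0 (shut) to 1 (fully open), then the shift along the tool's x, y, z normalised to -1 to 1, where 1 is 100 mm, then the turn, a rotation vector about the tool's x, y, z normalised to -1 to 1, where 1 is 2 pi rad. In form: fingers tx ty tz ax ay az; .... A call has 1 to 5 rows; each row is the pose to reach, as a shift and turn from the pose commanded when the call began, along the tool's axes at that moment, turning the shorter way round; what a row does not reach only later rows make up. A row lasts 1/10 s, in which the tool goes at most 50 mm and 8.59 degrees, less where a joint would pass 70% of its speed; a pose out of reach is approached as far as the arm can. A call with a number of a shift or a turn outside -1 to 1 is refused whole. A call with a gripper value outside its range is refused whole. The fingers move at their own pace and stop on an object; FORCE is the grip in N (left out, the last holds). Time passes only in rows, so rows that repeat a pose let the fingers close. It gives the time, the measured TCP pose, the force, the opening and the grip force at its end, in the units of the state.
- readout.read_state(): the state, without advancing time (a new reading comes with each control period).
- optics.capture(name): name is "scene" or "top" or "wrist"; returns a dict with "pixels" (420x560x3 uint8, red, green, blue), "z_map" (420x560 float32, m along the optical axis (not along the pixel's ray), 0 where there is no reading), "K" (3x3 intrinsics, pixels), "rvec" (rotation vector, rad) and "tvec" (3), from world to camera coordinates, as OpenCV has them. Camera axes: x right, y down, z forward; pixel columns grow to the right and rows downward; lengths in m; the calibration is good to about 2 mm. A picture is of the moment at which its call begins.
- ticket.sign_off(): hands the job in; it is judged then, once.
Trained networks look in a picture, given as the dict that the camera call returned (one of the last four; its "shot" number tells which), for a name from the list of things; names that differ only in an ending like _2 or _b are one class to them, and where a whole thing is asked for, a point or a joint stands for the part that bears it (a point fixed in the world has none). Each returns a list of dicts, best first, with "score" (0 to 1); they miss things now and then, are a little off and sometimes report something else, mostly with a low value. They report only what shows in the picture. A call takes as long as a camera call. They do not tell look-alikes from the thing itself.
- spotter.look_for(picture, query): "location" ([column, row] in pixels, amid what is visible of it).
- spotter.masks_of(picture, query): "pixels" (420x560 bool, what is visible of it) and "location" ([column, row] in pixels, amid what is visible of it).
The state is a dict: "t": time; "q": joint angles; "qvel": joint speeds; "joint_efforts": joint torques, N m; "ee_pos": TCP position; "orientation": TCP orientation; "wrist_force": force on the tool from outside, world axes, zero at the start; "wrist_torque": the same for the moment, N m; "opening": opening from 0.0 (shut) to 1.0 (fully open); "grasp_force": force on a finger pad.
Only numpy, scipy, OpenCV 4.12 (cv2) and the standard library are available. Lean on these libraries where they do the work, as an engineer would, in place of code of your own. Each camera call takes 0.05 s, during which the arm holds its last target. There are 200 camera calls.

## Task

Put the specimen pot that was left on the bench into the tipping tray with the other two, then press down on the tray's edge at the end over the stop block until the tray is bedded firmly on the block (some 15 N of push), and keep it pressed there until all three pots have slid to that end. Then push the opposite edge down until the tray is level again, with the pots still gathered at the stop-block end. Never press on the tray with more than 25 N, keep the pots upright, and leave the white bottle and tin standing where they are.

Things in the scene. Friction and masses are not known exactly. Their poses are not given: they have to be found in the camera images.
- stand: Fixed stand: dark base plate 210 (x) x 250 (y) x 6 mm, two grey cheeks, 8 mm thick, 50 mm wide, at x = +-77 mm, up to 115 mm high. Origin: centre of the plate's underside, on the bench. y runs along the tray, stop-block end towards -y. Hinge axis: parallel to x, 95 mm above the origin.
- tray: Open aluminium tray hinged across its middle. Origin: on the hinge axis at mid-width; y along the tray (stop-block end at -y), z up when level. Inside 130 (x) x 250 (y) mm; floor 4 mm thick, top at z = 7 mm, slick (pots slide from 12 to 17 degrees); walls 4 mm, rim at z = 29 mm. A push lip at each end, 90 mm wide, 5 mm thick, top at z = 29 mm, from |y| = 129 to 163 mm.
- tray_hinge (a joint): Tilt in rad: 0 is level (a hard stop; it cannot tip the other way), growing as the stop-block (-y) end goes down. The hinge is stiff and stays where it is left: about 5 N at a lip moves it. A loose wooden stop block with a black rubber top, 190 x 30 x 44 mm, stands under the -y half, each time elsewhere: the tray comes to bear on it, hard, somewhere from 0.40 to 0.58 rad; where, must be felt.
- low_lip (a point): Middle of the top of the push lip at the stop-block end (147 mm from the hinge axis, on tray's -y side); moves with the tray.
- far_lip (a point): Middle of the top of the push lip at the opposite end (147 mm from the hinge axis, on tray's +y side); moves with the tray.
- pot1: Round specimen pot with white screw cap, 42 mm diameter, 36 mm high, 50 to 100 g, already in the tray in its +y half. Origin: centre of its underside, z up.
- pot2: Same kind of pot, also already in the tray in its +y half. Origin: centre of its underside, z up.
- pot3: Same kind of pot, 42 mm diameter, 36 mm high, standing on the bench to the left of the tray beside the bottle and the tin. Origin: centre of its underside, z up.
- bottle: White bottle, 42 mm diameter, 110 mm high, standing on the bench; a bystander. Origin: centre of its underside.
- tin: Flat white tin, 58 mm diameter, 26 mm high, lying on the bench; a bystander. Origin: centre of its underside.
There are look-alikes about, which are no part of the job. What is shaped like the pot3 but black or purple is not meant.

How it is judged (in metres and radians):
On the way, in this order (a step that is already met when the one before it is completed fails the run):
1. the stray pot stands in the tray, released (z of pot3 in the frame of tray between 0.003 and 0.012 m and x of pot3 in the frame of tray between -0.065 and 0.065 m and y of pot3 in the frame of tray between -0.125 and 0.125 m and contact force between the fingers and pot3 below 0.1 N), for 0.2 s.
2. the tray, tipped onto the stop block, is pressed with more than 10 N while all three pots are at that end (value of joint tray_hinge above 0.38 rad and contact force between the fingers and tray above 10 N and y of each of pot1, pot2, pot3 in the frame of tray below -0.05 m), for 0.4 s.
At the end, for the whole second after the job is handed in: The tray is level again (within 0.035 rad, 2 degrees) and still; all three pots stand upright at rest on its floor, each with its centre more than 50 mm from mid-length towards the stop-block end (value of joint tray_hinge below 0.035 rad and angular speed of tray below 0.05 rad/s and y of pot1 in the frame of tray between -0.125 and -0.05 m and y of pot2 in the frame of tray between -0.125 and -0.05 m and y of pot3 in the frame of tray between -0.125 and -0.05 m and z of pot1 in the frame of tray between 0.003 and 0.014 m and z of pot2 in the frame of tray between 0.003 and 0.014 m and z of pot3 in the frame of tray between 0.003 and 0.014 m and angle between each of pot1, pot2, pot3's own z axis and vertical below 0.1 rad and linear speed of each of pot1, pot2, pot3 below 0.02 m/s); the robot touches nothing.
It fails at once if the tray is pressed with more than 25 N (contact force between any of the fingers, the arm and tray above 25 N).
It fails at once if a pot is tipped over (angle between any of pot1, pot2, pot3's own z axis and vertical above 0.9 rad).
It fails at once if the bottle or the tin is shifted by more than 20 mm (distance of any of bottle, tin from where it was at the start of the episode above 0.02 m).
It also fails if it takes over 72 s, if anything falls off the work surface, if the arm or the gripper's body presses on something with over 40 N, if the wrist force passes 120 N, or if a joint passes its speed limit or range.

## Working session

There is one attempt and no reset: what is moved stays moved. The work goes in short steps, Python scripts to look and compute and a shell command to move; the robot and the scene stay as the last step left them, time stands still between calls to the robot, and variables do not carry over. Pictures are saved under pics/ and viewed, at most 10 in all, crops included, and the job is handed in when it is done.

```bash
ls; mkdir -p pics; cat > h.py <<'E'
import numpy as np, cv2
from rig import readout, optics, ticket, spotter, robot
def world(p,uv=None,mask=None):
    K=p["K"];R=cv2.Rodrigues(np.array(p["rvec"],float))[0];t=np.array(p["tvec"],float).ravel()
    if mask is not None: v,u=np.nonzero(mask&(p["z_map"]>0))
    else: u,v=np.array([uv[0]]),np.array([uv[1]])
    z=p["z_map"][v,u]
    c=np.stack([(u-K[0,2])/K[0,0]*z,(v-K[1,2])/K[1,1]*z,z])
    return (R.T@(c-t[:,None])).T
def save(p,n): cv2.imwrite("pics/"+n,p["pixels"][:,:,::-1])
E
python3 - <<'E'
from h import *
s=readout.read_state();print({k:np.round(v,3) for k,v in s.items()}, robot.pinch_z)
a=optics.capture("scene");b=optics.capture("top")
im=np.hstack([a["pixels"],b["pixels"]]);cv2.imwrite("pics/a.png",cv2.resize(im[:,:,::-1],(800,300)))
save(b,"top.png");save(a,"scene.png")
for n,p in(("scene",a),("top",b)):
  for q in("tray","pot1","pot3","bottle","tin","stand","low_lip"):
    for r in spotter.masks_of(p,q):
      w=world(p,mask=r["pixels"])
      if len(w): print(n,q,round(r["score"],2),np.round(r["location"]),"med",np.round(np.median(w,0),3),"lo",np.round(np.percentile(w,2,axis=0),3),"hi",np.round(np.percentile(w,98,axis=0),3), p["pixels"][r["pixels"]].mean(0).round())
E
```

```text
pics
{'t': np.float64(0.0), 'q': array([-7.6422e+01,  1.4857e+01,  8.8012e+01,  2.0000e-03,  7.7234e+01,
       -1.1619e+01]), 'qvel': array([-0.13 , -0.117,  0.052, -0.076,  0.041,  0.043]), 'joint_efforts': array([ 0.0000e+00, -4.3731e+01, -2.8400e+01,  7.2000e-02,  4.1000e-02,
       -0.0000e+00]), 'ee_pos': array([ 0.234, -0.497,  0.218]), 'orientation': array([-1.7990e+02, -2.2000e-02,  2.5197e+01]), 'wrist_force': array([-0.147,  0.129,  0.414]), 'wrist_torque': array([ 0.034, -0.008, -0.023]), 'grasp_force': np.float64(0.0), 'opening': np.float64(0.999)} 0.0188
scene tray 0.64 [223. 173.] med [ 0.522 -0.079  0.105] lo [ 0.446 -0.213  0.101] hi [0.597 0.092 0.127] [163. 161. 157.]
scene pot1 0.95 [409. 248.] med [0.344 0.275 0.036] lo [0.32  0.253 0.003] hi [0.356 0.29  0.04 ] [78. 39. 96.]
scene pot1 0.91 [253. 201.] med [0.546 0.04  0.138] lo [0.523 0.017 0.107] hi [0.56  0.053 0.142] [149. 138. 127.]
scene pot1 0.89 [267. 178.] med [0.48  0.006 0.136] lo [ 0.455 -0.02   0.104] hi [0.493 0.018 0.142] [141. 131. 120.]
scene pot1 0.7 [402. 280.] med [0.419 0.312 0.036] lo [0.39
[... 2366 characters left out ...]
op pot3 0.58 [189. 288.] med [0.337 0.271 0.037] lo [ 0.317  0.251 -0.   ] hi [0.355 0.293 0.042] [131.  82. 156.]
top pot3 0.54 [148. 283.] med [0.348 0.368 0.036] lo [ 0.327  0.351 -0.002] hi [0.367 0.398 0.042] [56. 54. 56.]
top pot3 0.53 [173. 256.] med [0.412 0.307 0.037] lo [0.394 0.289 0.003] hi [0.43  0.327 0.042] [195. 196. 197.]
top bottle 0.77 [171. 210.] med [0.51  0.306 0.075] lo [ 0.493  0.292 -0.001] hi [0.533 0.328 0.114] [132. 128. 125.]
top stand 0.61 [346. 203.] med [ 0.516 -0.07   0.104] lo [ 0.42  -0.216  0.004] hi [0.618 0.085 0.128] [180. 181. 187.]
top low_lip 0.67 [348. 202.] med [ 0.523 -0.076  0.105] lo [ 0.452 -0.219  0.098] hi [0.593 0.089 0.128] [202. 204. 209.]
```

View pics/top.png

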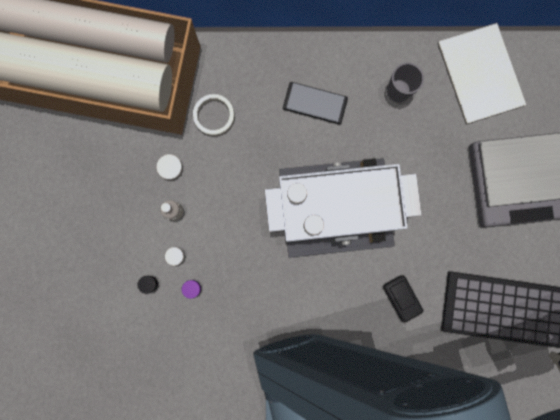

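View pics/scene.png

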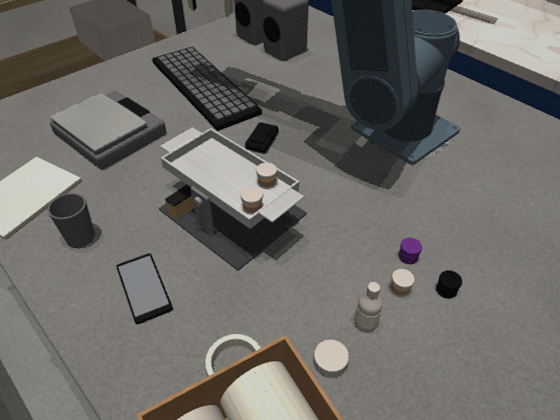

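The top view shows three pot-shaped things on the left: white at (174,256), purple at (189,288) and black at (148,283). The white one fits pot3: white cap, beside the bottle (171,210) and the tin (169,167). I'll confirm it in a crop and fit the tray frame.

```bash
python3 - <<'E'
from h import *
from scipy.optimize import least_squares
a=optics.capture("scene");b=optics.capture("top")
c1=cv2.resize(a["pixels"][225:375,310:470],(480,450),interpolation=3);c2=cv2.resize(b["pixels"][140:305,120:240],(320,440),interpolation=3)
im=np.zeros((450,800,3),np.uint8);im[:,:480]=c1;im[:440,480:]=c2
cv2.imwrite("pics/crop.png",im[:,:,::-1])
for n,p in(("s",a),("t",b)):
  w=world(p,mask=np.ones((420,560),bool))
  m=(abs(w[:,0]-.525)<.11)&(abs(w[:,1]+.065)<.2)&(w[:,2]>.117)&(w[:,2]<.131)
  q=w[m]
  r=cv2.minAreaRect(q[:,:2].astype(np.float32)*1000);print(n,m.sum(),r)
  f=(abs(w[:,0]-.525)<.05)&(abs(w[:,1]+.1)<.07)&(w[:,2]>.09)&(w[:,2]<.115);print("floor z",np.median(w[f,2]))
  pl=(q[:,1]<-.21)|(q[:,1]>.085);print("lip z",np.median(q[pl&(q[:,1]<-.2),2]),np.median(q[pl&(q[:,1]>0),2]))
  for s in(-1,1):
    L=q[(q[:,1]<-.215) if s<0 else (q[:,1]>.085)];r=cv2.minAreaRect(L[:,:2].astype(np.float32)*1000);print(s,r)
  for nm,cx,cy,zz in(("pot3",.412,.308,.036),("p1",.54,.034,.138),("p2",.473,-.001,.138)):
    d=(np.hypot(w[:,0]-cx,w[:,1]-cy)<.035)&(abs(w[:,2]-zz)<.009);(x,y),rr=cv2.minEnclosingCircle(w[d][:,:2].astype(np.float32));print(nm,x,y,rr,np.median(w[d],0))
E
```

```text
s 2458 ((521.701416015625, -65.78268432617188), (160.00726318359375, 328.3657531738281), 5.752924919128418)
floor z 0.1039036201959525
lip z 0.12577412388644857 0.12555255122715725
-1 ((536.2365112304688, -222.0115966796875), (90.60242462158203, 13.553635597229004), 0.1976202130317688)
1 ((505.2890930175781, 90.08440399169922), (90.77608489990234, 15.354548454284668), 4.647972106933594)
pot3 0.40977779030799866 0.30794596672058105 0.02304639108479023 [0.41357622 0.31017929 0.03737394]
p1 0.5412830114364624 0.032822057604789734 0.02203056961297989 [0.54294673 0.03649486 0.13921653]
p2 0.4731779396533966 -0.001751870266161859 0.022097911685705185 [0.47559143 0.00232646 0.13926013]
t 2201 ((521.2339477539062, -65.00764465332031), (160.26907348632812, 326.0933837890625), 6.039538383483887)
floor z 0.10343220409133431
lip z 0.1251570526653313 0.1252770837540989
-1 ((536.2786254882812, -222.6727294921875), (89.96337127685547, 15.284689903259277), 0.04032664746046066)
1 ((506.23602294921875, 91.6342544555664), (89.24169158935547, 13.817366600036621), 2.6816558837890625)
pot3 0.41088008880615234 0.3089064061641693 0.021495087072253227 [0.4115235  0.30766811 0.03694971]
p1 0.5437847971916199 0.03976816684007645 0.027439111843705177 [0.54054944 0.03421449 0.13919899]
p2 0.46957826614379883 -0.006134104449301958 0.026547731831669807 [ 0.47321681 -0.00188348  0.13881252]
```

View pics/crop.png

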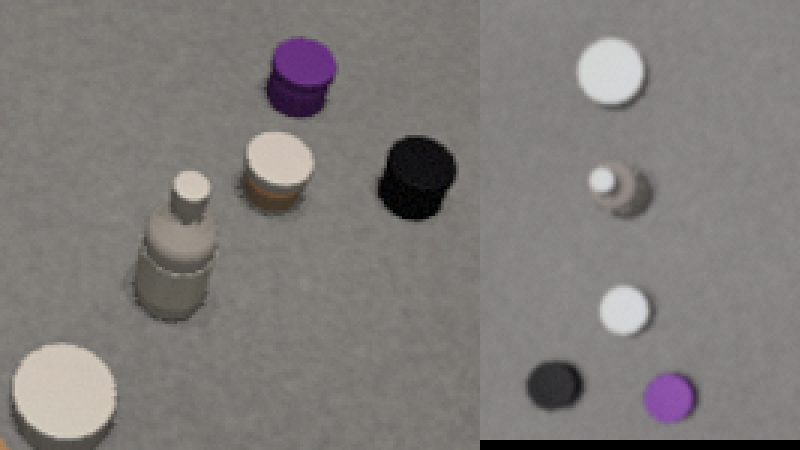

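The crop confirms it: the white-capped amber pot at top pixel (174,256) is pot3, at (0.411, 0.308), and the purple and black ones are look-alikes. The tray centre is about (0.521, -0.0655) with a yaw of about 5.8°. I'll turn the tool to yaw 0 and start across.

```bash
python3 -m pendant '1 0 0 0 0 0 0.07;1 0 0 0 0 0 0.07;1 0 0 0 0 0 0.07;1 0 0 0 0 0 0.07' 
python3 -m pendant '1 0.11 -0.5 0 0 0 0;1 0.22 -1 0 0 0 0;1 0.22 -1 0 0 0 0'
python3 -m pendant '1 0.11 -0.5 0 0 0 0;1 0.22 -1 0 0 0 0;1 0.22 -1 0 0 0 0'
```

```text
t: 1.3
ee_pos: [0.2342, -0.4977, 0.2187]
orientation: [180.0, 0.0, -0.1]
wrist_force: [-0.9, 0.2, 0.4]
opening: 0.999
grasp_force: 0.0
t: 1.6
ee_pos: [0.2567, -0.3922, 0.2183]
orientation: [-179.8, 0.0, 0.4]
wrist_force: [-0.4, -0.8, 0.4]
opening: 0.998
grasp_force: 0.0
t: 1.9
ee_pos: [0.2785, -0.2932, 0.2187]
orientation: [-179.9, -0.0, 0.4]
wrist_force: [0.1, -0.1, 0.8]
opening: 1.001
grasp_force: 0.0
```

```bash
python3 -m pendant '1 0.11 -0.5 0 0 0 0;1 0.22 -1 0 0 0 0;1 0.22 -1 0 0 0 0' >/dev/null
python3 -m pendant '1 0.11 -0.5 0 0 0 0;1 0.22 -1 0 0 0 0;1 0.22 -1 0 0 0 0' | sed -n 2,3p
python3 -m pendant '1 0.11 -0.5 0 0 0 0;1 0.22 -1 0 0 0 0;1 0.22 -1 0 0 0 0' >/dev/null
python3 -m pendant '1 0.11 -0.5 0 0 0 0;1 0.22 -1 0 0 0 0;1 0.22 -1 0 0 0 0' | sed -n 2,3p
python3 -m pendant '1 0.11 -0.5 0 0 0 0;1 0.22 -1 0 0 0 0;1 0.22 -1 0 0 0 0' >/dev/null
python3 -m pendant '1 0.11 -0.5 0 0 0 0;1 0.22 -1 0 0 0 0;1 0.22 -1 0 0 0 0;1 0.22 -1 0 0 0 0;1 0.22 -1 0 0 0 0'
python3 - <<'E'
from h import *
p=optics.capture("wrist");save(p,"w1.png")
w=world(p,mask=np.ones((420,560),bool))
d=(np.hypot(w[:,0]-.411,w[:,1]-.308)<.04)&(abs(w[:,2]-.036)<.008)
print(d.sum(),cv2.minEnclosingCircle(w[d][:,:2].astype(np.float32)),np.median(w[d],0))
E
```

```text
ee_pos: [0.3231, -0.094, 0.219]
orientation: [-179.9, -0.1, 0.5]
ee_pos: [0.3679, 0.1054, 0.219]
orientation: [-179.9, -0.1, 0.5]
t: 3.9
ee_pos: [0.411, 0.3, 0.2184]
orientation: [179.9, 0.0, -0.1]
wrist_force: [-0.4, 0.1, 0.6]
opening: 1.002
grasp_force: 0.0
1118 ((0.4127916991710663, 0.3075233995914459), 0.020919019356369972) [0.41392735 0.30720235 0.03606675]
```

```bash
python3 -m pendant '1 0.01 -0.08 0.5 0 0 0;1 0.01 -0.08 1 0 0 0;1 0.01 -0.08 1 0 0 0' |sed -n 2,4p
python3 -m pendant '1 0 0 0.4 0 0 0;1 0 0 0.7 0 0 0;1 0 0 0.7 0 0 0' |sed -n 2,4p
python3 -m pendant '1 0 0 0.2 0 0 0;1 0 0 0.39 0 0 0;1 0 0 0.39 0 0 0;1 0 0 0.39 0 0 0' |sed -n 2,4p
python3 -m pendant '0.3 0 0 0 0 0 0;0.3 0 0 0 0 0 0;0.3 0 0 0 0 0 0;0.3 0 0 0 0 0 0;0.3 0 0 0 0 0 0' 15
python3 -m pendant '0.3 0 0 0 0 0 0;0.3 0 0 0 0 0 0;0.3 0 0 0 0 0 0'
```

```text
ee_pos: [0.407, 0.3066, 0.1135]
orientation: [179.7, 0.6, -0.1]
wrist_force: [-0.8, -0.1, 1.0]
ee_pos: [0.4099, 0.3084, 0.0476]
orientation: [179.9, 0.3, -0.1]
wrist_force: [-0.4, 0.5, -0.1]
ee_pos: [0.4127, 0.3106, 0.0119]
orientation: [-179.9, -0.1, -0.0]
wrist_force: [0.7, 0.7, 0.0]
t: 5.45
ee_pos: [0.4112, 0.3104, 0.0098]
orientation: [-180.0, -0.0, 0.0]
wrist_force: [-0.5, 0.2, -0.4]
opening: 0.616
grasp_force: 0.0
t: 5.75
ee_pos: [0.4111, 0.3102, 0.0096]
orientation: [180.0, 0.0, 0.0]
wrist_force: [-0.6, -1.0, 0.6]
opening: 0.45
grasp_force: 15.0
```

```bash
python3 -m pendant '0.3 0 0 -0.4 0 0 0;0.3 0 0 -0.8 0 0 0;0.3 0 0 -1 0 0 0' |sed -n 2,4p
python3 -m pendant '0.3 0 0 -0.4 0 0 0;0.3 0 0 -0.8 0 0 0;0.3 0 0 -1 0 0 0' |sed -n 2,6p
python3 -m pendant '0.3 0.1 0.4 0 0 0 0;0.3 0.2 0.8 0 0 0 0;0.3 0.26 1 0 0 0 0' |sed -n 2,6p
python3 -m pendant '0.3 0.1 0.4 0 0 0 0;0.3 0.2 0.8 0 0 0 0;0.3 0.26 1 0 0 0 0' |sed -n 2,2p
python3 -m pendant '0.3 0.1 0.4 0 0 0 0;0.3 0.2 0.8 0 0 0 0;0.3 0.26 1 0 0 0 0' |sed -n 2,2p
python3 -m pendant '0.3 0.1 0.4 0 0 0 0;0.3 0.2 0.8 0 0 0 0;0.3 0.26 1 0 0 0 0;0.3 0.32 1 0 0 0 0' |sed -n 2,2p
python3 -m pendant '0.3 0 0.26 0 0 0 -0.023;0.3 0 0.26 0 0 0 -0.046;0.3 0 0.26 0 0 0 -0.069;0.3 0 0.26 0 0 0 -0.092;0.3 0 0.26 0 0 0 -0.115' |sed -n 2,2p
python3 -m pendant '0.3 0 0 0 0 0 -0.023;0.3 0 0 0 0 0 -0.046;0.3 0 0 0 0 0 -0.069;0.3 0 0 0 0 0 -0.092;0.3 0 0 0 0 0 -0.115' |sed -n 2,3p
python3 -m pendant '0.3 0 0 0 0 0 -0.023;0.3 0 0 0 0 0 -0.036;0.3 0 0 0 0 0 -0.036;0.3 0 0 0 0 0 -0.036;0.3 0 0 0 0 0 -0.036'
python3 -c "
from h import *
s=readout.read_state();print(s['q'],s['ee_pos'])"
```

```text
ee_pos: [0.4125, 0.311, 0.1126]
orientation: [-179.9, -0.2, -0.0]
wrist_force: [1.0, 0.7, -1.0]
ee_pos: [0.4123, 0.311, 0.2131]
orientation: [-179.9, -0.2, 0.0]
wrist_force: [1.0, -0.0, -1.2]
opening: 0.447
grasp_force: 15.0
ee_pos: [0.4373, 0.2082, 0.2097]
orientation: [180.0, -0.0, -0.0]
wrist_force: [-0.5, 0.1, -0.7]
opening: 0.451
grasp_force: 15.0
ee_pos: [0.4635, 0.1078, 0.2095]
ee_pos: [0.4896, 0.0075, 0.2094]
ee_pos: [0.5214, -0.0924, 0.2092]
ee_pos: [0.5211, -0.1144, 0.2094]
ee_pos: [0.5211, -0.1143, 0.2094]
orientation: [-180.0, -0.0, 83.2]
t: 9.15
ee_pos: [0.5212, -0.1152, 0.2096]
orientation: [-180.0, -0.0, 95.7]
wrist_force: [0.1, -0.7, -0.7]
opening: 0.449
grasp_force: 15.0
[-2.44463461e+01  1.35173541e+01  9.09719537e+01  8.79866262e-03
  7.55228115e+01 -3.01375962e+01] [ 0.5211922  -0.11516034  0.20959449]
```

```bash
python3 -m pendant '0.3 0 0 0.4 0 0 0;0.3 0 0 0.7 0 0 0;0.3 0 0 0.88 0 0 0;0.3 0 0 0.88 0 0 0' |sed -n 2,4p
python3 -m pendant '0.3 0 0 0.04 0 0 0;0.3 0 0 0.08 0 0 0;0.3 0 0 0.08 0 0 0'|sed -n 2,4p
python3 - <<'E'
from h import *
p=optics.capture("scene");cv2.imwrite("pics/pl.png",cv2.resize(p["pixels"][100:280,130:330],(600,540),interpolation=3)[:,:,::-1])
E
```

```text
ee_pos: [0.5192, -0.1147, 0.119]
orientation: [-179.7, -0.2, 95.7]
wrist_force: [0.2, 0.8, -0.6]
ee_pos: [0.5216, -0.1158, 0.1142]
orientation: [179.9, 0.0, 95.7]
wrist_force: [-1.1, -0.5, -0.4]
```

View pics/pl.png

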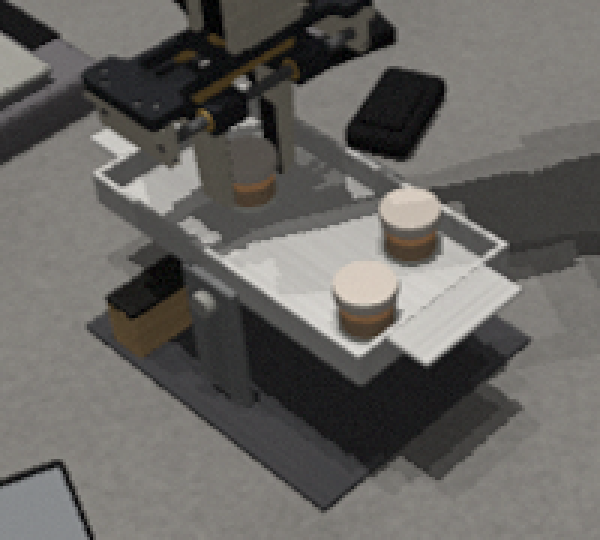

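The pot hangs a few mm above the tray floor, about crop (252,185), with the fingers clear of the walls. Lower a touch, release, rise.

```bash
python3 -m pendant '0.3 0 0 0.01 0 0 0;0.3 0 0 0.015 0 0 0;0.3 0 0 0.015 0 0 0'|sed -n 2,4p
python3 -m pendant '0.65 0 0 0 0 0 0;0.65 0 0 0 0 0 0;0.65 0 0 0 0 0 0;0.65 0 0 0 0 0 0'|sed -n 2,6p
python3 -m pendant '0.65 0 0 -0.1 0 0 0;0.65 0 0 -0.3 0 0 0;0.65 0 0 -0.7 0 0 0;0.65 0 0 -0.9 0 0 0;0.65 0 0 -0.9 0 0 0'
python3 - <<'E'
from h import *
for n in("top","scene"):
  p=optics.capture(n)
  if n=="scene":save(p,"s3.png")
  for r in spotter.masks_of(p,"pot3"):
    w=world(p,mask=r["pixels"]);w=w[w[:,2]>.125]
    if len(w)>20:
      c=np.median(w,0);d=c[:2]-[.5213,-.0655];a=np.radians(5.8);print(n,c.round(3),"tray xy",round(d@[np.cos(a),np.sin(a)],3),round(d@[-np.sin(a),np.cos(a)],3))
E
```

```text
ee_pos: [0.5213, -0.1157, 0.1123]
orientation: [180.0, 0.0, 95.8]
wrist_force: [0.2, 0.5, -0.5]
ee_pos: [0.5213, -0.1157, 0.1122]
orientation: [180.0, 0.0, 95.8]
wrist_force: [0.1, -0.3, 0.6]
opening: 0.647
grasp_force: 0.0
t: 11.1
ee_pos: [0.5233, -0.1166, 0.2064]
orientation: [179.6, 0.2, 95.8]
wrist_force: [-0.1, -0.3, 0.0]
opening: 0.651
grasp_force: 0.0
top [0.541 0.034 0.139] tray xy 0.029 0.097
scene [ 0.524 -0.11   0.139] tray xy -0.002 -0.045
scene [0.477 0.003 0.139] tray xy -0.037 0.073
scene [0.544 0.037 0.139] tray xy 0.033 0.1
scene [0.526 0.023 0.126] tray xy 0.014 0.087
```

Pot3 stands at tray y ≈ -0.048 (about 0 in x). Now I'll shut the fingers and go over the low lip.

```bash
python3 -m pendant '0 -0.4 0.05 0 0 0 0;0 -0.8 0.05 0 0 0 0;0 -1 0.05 0 0 0 0;0 -1 0.05 0 0 0 0;0 -1 0.05 0 0 0 0'|sed -n 2,6p
python3 -m pendant '0 0 0 0.4 0 0 0;0 0 0 0.7 0 0 0;0 0 0 0.72 0 0 0;0 0 0 0.72 0 0 0;0 0 0 0.72 0 0 0'|sed -n 2,5p
python3 -m pendant '0 0 0 0.015 0 0 0;0 0 0 0.03 0 0 0;0 0 0 0.045 0 0 0;0 0 0 0.06 0 0 0'|sed -n 2,5p
python3 -m pendant '0 0 0 0.015 0 0 0;0 0 0 0.03 0 0 0;0 0 0 0.045 0 0 0;0 0 0 0.06 0 0 0'|sed -n 2,5p
```

```text
ee_pos: [0.5355, -0.214, 0.201]
orientation: [-179.9, -0.1, 95.7]
wrist_force: [-0.4, 0.7, -0.5]
opening: 0.271
grasp_force: 0.0
ee_pos: [0.5372, -0.2145, 0.1319]
orientation: [179.9, 0.1, 95.8]
wrist_force: [0.3, -0.2, -0.4]
opening: 0.008
ee_pos: [0.5363, -0.2148, 0.1244]
orientation: [180.0, 0.0, 95.8]
wrist_force: [-0.5, 0.2, 0.4]
opening: 0.004
ee_pos: [0.5364, -0.2157, 0.119]
orientation: [180.0, 0.1, 95.8]
wrist_force: [-1.8, -2.1, 5.7]
opening: 0.004
```

```bash
python3 -m pendant '0 0 0 0.02 0 0 0;0 0 0 0.04 0 0 0;0 0 0 0.06 0 0 0;0 0 0 0.08 0 0 0;0 0 0 0.1 0 0 0'|sed -n 2,4p
python3 -m pendant '0 0 0 0.02 0 0 0;0 0 0 0.04 0 0 0;0 0 0 0.06 0 0 0;0 0 0 0.08 0 0 0;0 0 0 0.1 0 0 0'|sed -n 2,4p
python3 -m pendant '0 0 0 0.02 0 0 0;0 0 0 0.04 0 0 0;0 0 0 0.06 0 0 0;0 0 0 0.08 0 0 0;0 0 0 0.1 0 0 0'|sed -n 2,4p
python3 -m pendant '0 0 0 0.02 0 0 0;0 0 0 0.04 0 0 0;0 0 0 0.06 0 0 0;0 0 0 0.08 0 0 0;0 0 0 0.1 0 0 0'|sed -n 2,4p
```

```text
ee_pos: [0.5366, -0.2169, 0.1093]
orientation: [179.9, 0.2, 95.8]
wrist_force: [-2.8, -4.9, 5.6]
ee_pos: [0.5368, -0.2173, 0.0994]
orientation: [179.9, 0.3, 95.8]
wrist_force: [-2.4, -5.9, 5.2]
ee_pos: [0.5368, -0.2172, 0.0893]
orientation: [179.9, 0.3, 95.8]
wrist_force: [-1.6, -5.5, 5.2]
ee_pos: [0.5367, -0.2164, 0.0789]
orientation: [179.9, 0.2, 95.7]
wrist_force: [-2.1, -5.1, 3.6]
```

```bash
cat > g.sh <<'E'
# guard: prints z and force; fails when vertical force exceeds $1
awk -v L=${1:-8} -F'[][,]' '/ee_pos/{z=$4}/wrist_force/{print z,$2,$3,$4;if($4>L)e=1}END{exit e}'
E
python3 -m pendant '0 0 0 0.02 0 0 0;0 0 0 0.04 0 0 0;0 0 0 0.06 0 0 0;0 0 0 0.07 0 0 0'|bash g.sh &&
python3 -m pendant '0 0 0 0.005 0 0 0;0 0 0 0.01 0 0 0'|bash g.sh &&
python3 -m pendant '0 0 0 0.005 0 0 0;0 0 0 0.01 0 0 0'|bash g.sh &&
python3 -m pendant '0 0 0 0.005 0 0 0;0 0 0 0.01 0 0 0'|bash g.sh &&
python3 -m pendant '0 0 0 0.005 0 0 0;0 0 0 0.01 0 0 0'|bash g.sh &&
python3 -m pendant '0 0 0 0.005 0 0 0;0 0 0 0.01 0 0 0'|bash g.sh &&
python3 -m pendant '0 0 0 0.005 0 0 0;0 0 0 0.01 0 0 0'|bash g.sh &&
python3 -m pendant '0 0 0 0.005 0 0 0;0 0 0 0.01 0 0 0'|bash g.sh &&
python3 -m pendant '0 0 0 0.005 0 0 0;0 0 0 0.01 0 0 0'|bash g.sh &&
python3 -m pendant '0 0 0 0.005 0 0 0;0 0 0 0.01 0 0 0'|bash g.sh &&
python3 -m pendant '0 0 0 0.005 0 0 0;0 0 0 0.01 0 0 0'|bash g.sh
```

```text
0.071 0.0  -3.4  2.7
 0.07 0.8  -0.6  3.8
 0.0691 1.2  0.7  3.6
 0.068 1.2  0.5  3.9
 0.067 0.9  1.1  4.5
 0.066 0.3  1.4  2.9
 0.065 -0.8  0.7  4.2
 0.0641 0.1  -0.0  3.6
 0.0631 -1.0  0.5  3.2
 0.0621 -0.5  0.1  3.5
 0.0611 0.1  1.3  2.8
```

```bash

python3 -m pendant '0 0 0 0.005 0 0 0;0 0 0 0.01 0 0 0'|bash g.sh &&
python3 -m pendant '0 0 0 0.005 0 0 0;0 0 0 0.01 0 0 0'|bash g.sh &&
python3 -m pendant '0 0 0 0.005 0 0 0;0 0 0 0.01 0 0 0'|bash g.sh &&
python3 -m pendant '0 0 0 0.005 0 0 0;0 0 0 0.01 0 0 0'|bash g.sh &&
python3 -m pendant '0 0 0 0.005 0 0 0;0 0 0 0.01 0 0 0'|bash g.sh &&
python3 -m pendant '0 0 0 0.005 0 0 0;0 0 0 0.01 0 0 0'|bash g.sh &&
python3 -m pendant '0 0 0 0.005 0 0 0;0 0 0 0.01 0 0 0'|bash g.sh &&
python3 -m pendant '0 0 0 0.005 0 0 0;0 0 0 0.01 0 0 0'|bash g.sh &&
python3 -m pendant '0 0 0 0.005 0 0 0;0 0 0 0.01 0 0 0'|bash g.sh &&
python3 -m pendant '0 0 0 0.005 0 0 0;0 0 0 0.01 0 0 0'|bash g.sh &&
python3 -m pendant '0 0 0 0.005 0 0 0;0 0 0 0.01 0 0 0'|bash g.sh &&
python3 -m pendant '0 0 0 0.005 0 0 0;0 0 0 0.01 0 0 0'|bash g.sh
```

```text
0.0601 -0.4  0.7  2.8
 0.0591 -0.7  -0.0  3.9
 0.0581 0.0  0.9  3.4
 0.0571 0.0  1.1  3.9
 0.0567 -2.8  1.9  9.9
```

```bash

python3 -m pendant '0 0 0 0 0 0 0;0 0 0 0 0 0 0'|bash g.sh 12 &&
python3 -m pendant '0 0 0 0.002 0 0 0;0 0 0 0.002 0 0 0'|bash g.sh 13 &&
python3 -m pendant '0 0 0 0.002 0 0 0;0 0 0 0.002 0 0 0'|bash g.sh 13
```

```text
0.0567 -1.0  1.4  6.6
 0.0567 -1.9  1.8  8.7
 0.0566 -2.0  1.6  9.3
```

```bash

python3 -m pendant '0 0 0 0.003 0 0 0;0 0 0 0.003 0 0 0'|bash g.sh 13.5 &&
python3 -m pendant '0 0 0 0.003 0 0 0;0 0 0 0.003 0 0 0'|bash g.sh 13.5 &&
python3 -m pendant '0 0 0 0.003 0 0 0;0 0 0 0.003 0 0 0'|bash g.sh 13.5 &&
python3 -m pendant '0 0 0 0.003 0 0 0;0 0 0 0.003 0 0 0'|bash g.sh 13.5
python3 -m pendant '0 0 0 0 0 0 0;0 0 0 0 0 0 0'|bash g.sh 17
python3 - <<'E'
from h import *
s=readout.read_state();print(s['t'],s['wrist_force'])
for n in("top","scene"):
  p=optics.capture(n);save(p,n+"5.png")
  for r in spotter.masks_of(p,"pot3"):
    w=world(p,mask=r["pixels"]);c=np.median(w,0)
    if c[1]<.2:print(n,round(r["score"],2),c.round(3))
E
```

```text
0.0565 -1.9  2.0  11.1
 0.0565 -2.2  1.5  12.2
 0.0564 -3.8  1.7  13.4
 0.0563 -4.1  3.5  16.2
 0.0563 -4.1  2.7  16.2
20.1 [-4.07233723  2.69638567 16.21017496]
top 0.76 [ 0.488 -0.155  0.092]
top 0.76 [ 0.573 -0.161  0.086]
top 0.57 [ 0.527 -0.165  0.086]
scene 0.85 [ 0.576 -0.155  0.086]
scene 0.8 [ 0.533 -0.159  0.083]
scene 0.79 [ 0.493 -0.153  0.088]
```

View pics/scene5.png

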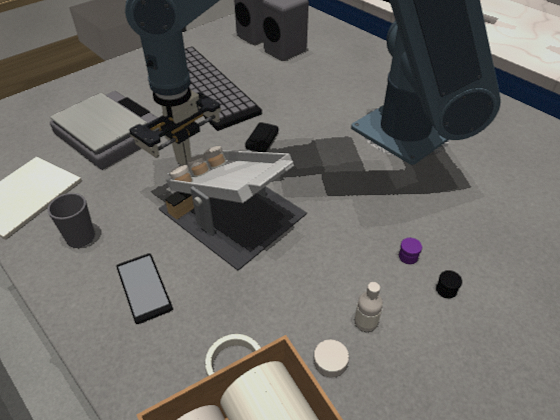

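All three pots are gathered at the stop-block end, at scene pixels (180,174), (199,169) and (217,155), with the tray bedded on the block at about 16 N. I'll hold a little longer, then lift and go over the far lip.

```bash

python3 -m pendant '0 0 0 0 0 0 0;0 0 0 0 0 0 0;0 0 0 0 0 0 0;0 0 0 0 0 0 0;0 0 0 0 0 0 0'|bash g.sh 18
python3 -m pendant '0 0 0 0 0 0 0;0 0 0 0 0 0 0'|bash g.sh 18
python3 -m pendant '0 0 0 -0.02 0 0 0;0 0 0 -0.1 0 0 0;0 0 0 -0.4 0 0 0;0 0 0 -0.8 0 0 0;0 0 0 -0.8 0 0 0'|bash g.sh
python3 -m pendant '0 0 0 -0.4 0 0 0;0 0 0 -0.84 0 0 0;0 0 0 -0.84 0 0 0;0 0 0 -0.84 0 0 0'|bash g.sh
python3 -m pendant '0 0.4 0 0 0 0 0;0 0.8 0 0 0 0 0;0 1 0 0 0 0 0'|bash g.sh
python3 -m pendant '0 0.4 0 0 0 0 0;0 0.8 0 0 0 0 0;0 1 0 0 0 0 0'|bash g.sh
python3 -m pendant '0 0.4 0 0 0 0 0;0 0.66 0 0 0 0 0;0 0.66 0 0 0 0 0;0 0.66 0 0 0 0 0'
python3 - <<'E'
from h import *
s=readout.read_state();print(s['t'])
d=s['ee_pos'][:2]-[.5213,-.0655];a=np.radians(5.8);print("tcp tray xy",d@[np.cos(a),np.sin(a)],d@[-np.sin(a),np.cos(a)])
p=optics.capture("scene")
w=world(p,mask=np.ones((420,560),bool));d=w[:,:2]-[.5213,-.0655]
x=d@[np.cos(a),np.sin(a)];y=d@[-np.sin(a),np.cos(a)]
m=(abs(x)<.04)&(y>.0)&(y<.15)&(w[:,2]>.1)&(w[:,2]<.2)
for lo in np.arange(.0,.15,.01):
  k=m&(y>=lo)&(y<lo+.01)
  if k.sum()>5: print(round(lo+.005,3),k.sum(),np.percentile(w[k,2],[10,50,90]).round(3))
E
```

```text
0.0563 -3.7  2.6  15.0
 0.0563 -3.0  3.1  15.2
 0.1399 1.0  -0.4  1.3
 0.2191 -0.3  0.3  -0.2
 0.2161 -0.1  -0.8  -0.2
 0.2162 0.8  -0.2  0.7
t: 22.9
ee_pos: [0.5087, 0.0501, 0.217]
orientation: [-179.8, -0.0, 95.9]
wrist_force: [-0.0, -0.3, 0.1]
opening: 0.009
grasp_force: 0.0
22.9
tcp tray xy -0.0008976974585761521 0.11632811763008649
0.005 71 [0.105 0.107 0.109]
0.015 69 [0.11  0.113 0.114]
0.025 72 [0.115 0.117 0.119]
0.035 76 [0.12  0.122 0.124]
0.045 77 [0.125 0.128 0.129]
0.055 76 [0.13  0.133 0.134]
0.065 41 [0.135 0.136 0.138]
0.095 13 [0.178 0.179 0.18 ]
0.105 118 [0.168 0.182 0.184]
0.115 204 [0.158 0.166 0.189]
0.125 98 [0.19  0.192 0.194]
0.135 102 [0.192 0.194 0.196]
```

```bash

python3 -m pendant '0 0 0 0.1 0 0 0;0 0 0 0.2 0 0 0;0 0 0 0.2 0 0 0;0 0 0 0.2 0 0 0'|bash g.sh &&
python3 -m pendant '0 0 0 0.015 0 0 0;0 0.005 0 0.03 0 0 0;0 0.012 0 0.045 0 0 0;0 0.02 0 0.06 0 0 0'|bash g.sh 12 &&
python3 -m pendant '0 0.01 0 0.015 0 0 0;0 0.015 0 0.03 0 0 0;0 0.022 0 0.045 0 0 0;0 0.03 0 0.06 0 0 0'|bash g.sh 12 &&
python3 -m pendant '0 0.01 0 0.02 0 0 0;0 0.02 0 0.04 0 0 0;0 0.03 0 0.06 0 0 0;0 0.04 0 0.08 0 0 0'|bash g.sh 12
```

```text
0.1979 1.1  -0.4  -0.2
 0.1926 -0.2  -0.1  0.6
 0.1876 -3.2  1.0  8.7
 0.1798 -2.7  2.7  8.3
```

```bash

python3 -m pendant '0 0.006 0 0.02 0 0 0;0 0.012 0 0.04 0 0 0;0 0.018 0 0.06 0 0 0;0 0.024 0 0.08 0 0 0;0 0.03 0 0.1 0 0 0'|bash g.sh 12 &&
python3 -m pendant '0 0.006 0 0.02 0 0 0;0 0.012 0 0.04 0 0 0;0 0.018 0 0.06 0 0 0;0 0.024 0 0.08 0 0 0;0 0.03 0 0.1 0 0 0'|bash g.sh 12 &&
python3 -m pendant '0 0.008 0 0.02 0 0 0;0 0.016 0 0.04 0 0 0;0 0.024 0 0.06 0 0 0;0 0.032 0 0.08 0 0 0;0 0.04 0 0.1 0 0 0'|bash g.sh 12 &&
python3 -m pendant '0 0.007 0 0.02 0 0 0;0 0.014 0 0.04 0 0 0;0 0.021 0 0.06 0 0 0;0 0.028 0 0.08 0 0 0;0 0.035 0 0.1 0 0 0'|bash g.sh 12
```

```text
0.1699 -1.5  3.2  8.7
 0.1599 -0.9  3.3  8.1
 0.1499 -1.1  4.0  7.4
 0.1398 -0.8  3.9  7.6
```

```bash

python3 -m pendant '0 0.005 0 0.02 0 0 0;0 0.01 0 0.04 0 0 0;0 0.015 0 0.06 0 0 0;0 0.02 0 0.08 0 0 0;0 0.025 0 0.1 0 0 0'|bash g.sh 12 &&
python3 -m pendant '0 0.002 0 0.01 0 0 0;0 0.004 0 0.02 0 0 0;0 0.005 0 0.025 0 0 0'|bash g.sh 11 &&
python3 -m pendant '0 0 0 0.005 0 0 0;0 0 0 0.01 0 0 0'|bash g.sh 11 &&
python3 -m pendant '0 0 0 0.005 0 0 0;0 0 0 0.01 0 0 0'|bash g.sh 11 &&
python3 -m pendant '0 0 0 0.005 0 0 0;0 0 0 0.01 0 0 0'|bash g.sh 11 &&
python3 -m pendant '0 0 0 0.005 0 0 0;0 0 0 0.01 0 0 0'|bash g.sh 11 &&
python3 -m pendant '0 0 0 0.005 0 0 0;0 0 0 0.01 0 0 0'|bash g.sh 11
```

```text
0.1297 -1.2  4.5  7.2
 0.1272 -0.9  5.9  6.7
 0.1262 -0.9  6.2  7.7
 0.1252 -1.6  6.2  7.4
 0.1242 -0.4  6.7  7.1
 0.1242 -4.9  6.9  18.1
```

Hard stop at level. Lift off and check.

```bash

python3 -m pendant '0 0 0 -0.02 0 0 0;0 0 0 -0.1 0 0 0;0 0 0 -0.4 0 0 0;0 0 0 -0.8 0 0 0;0 0 0 -0.9 0 0 0'|bash g.sh
python3 -m pendant '0 0 0 0 0 0 0;0 0 0 0 0 0 0;0 0 0 0 0 0 0;0 0 0 0 0 0 0'
python3 - <<'E'
from h import *
a=np.radians(5.8);X=[np.cos(a),np.sin(a)];Y=[-np.sin(a),np.cos(a)]
for n in("top","scene"):
  p=optics.capture(n)
  for r in spotter.masks_of(p,"pot1"):
    w=world(p,mask=r["pixels"]);c=np.median(w,0);d=c[:2]-[.5213,-.0655]
    if c[1]<.2:print(n,round(r["score"],2),c.round(3),(d@X).round(3),(d@Y).round(3))
  w=world(p,mask=np.ones((420,560),bool));d=w[:,:2]-[.5213,-.0655];x=d@X;y=d@Y
  for lo,hi in((-.158,-.135),(.135,.158),(-.05,-.03),(.0,.03),(.07,.1)):
    k=(abs(x)<.04)&(y>lo)&(y<hi)&(w[:,2]<.14)&(w[:,2]>.08);print(lo,k.sum(),np.median(w[k,2]) if k.any() else 0)
cv2.imwrite("pics/end.png",cv2.resize(p["pixels"][80:280,130:330],(600,600),interpolation=3)[:,:,::-1])
E
```

```text
0.2163 1.2  -0.3  -0.4
t: 29.05
ee_pos: [0.5061, 0.0754, 0.2105]
orientation: [-179.8, -0.0, 95.8]
wrist_force: [-0.3, 0.1, 0.1]
opening: 0.006
grasp_force: 0.0
top 0.74 [ 0.486 -0.159  0.139] -0.044 -0.089
top 0.69 [ 0.527 -0.166  0.139] -0.005 -0.101
top 0.66 [ 0.573 -0.162  0.139] 0.042 -0.101
-0.158 398 0.12526543371992932
0.135 27 0.12479595184541632
-0.05 337 0.10360353797415393
0.0 495 0.10333713439381963
0.07 118 0.10358479594490469
scene 0.97 [ 0.577 -0.153  0.138] 0.046 -0.093
scene 0.76 [ 0.532 -0.159  0.135] 0.001 -0.094
scene 0.7 [ 0.491 -0.152  0.134] -0.039 -0.083
scene 0.56 [ 0.542 -0.022  0.103] 0.025 0.041
-0.158 229 0.12594278515763144
0.135 372 0.12577505095048438
-0.05 245 0.10388172779406968
0.0 392 0.10373579774231736
0.07 432 0.10368629956999498
```

View pics/end.png

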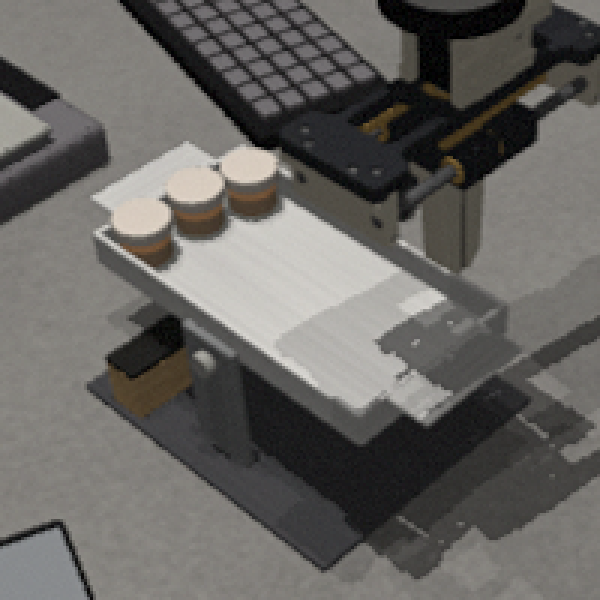

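The tray is level and all three pots stand upright at the stop-block end, at crop (142,225), (196,195) and (248,175). The arm is clear. Handing in.

```bash
python3 -c "
from rig import ticket
print(ticket.sign_off())"
```

```text
the job is handed in; nothing more can be done
None
```

The job is handed in, with no verdict returned: pot3 joined the other two, the tray was held on the stop block at about 15–16 N until all three pots had slid down, then pushed back to level (peak about 20 N), and the last pictures show it level with the pots upright at that end.

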